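# Cap the open grease canister and return it to the row

## Robot

A 6-joint arm with a two-finger parallel gripper is mounted at the origin on a cart in front of the work surface, level with it; the furniture and walls round the work are solid. World frame = base frame: x ahead of the robot, y to its left, z up, the work surface at z = 0. Lengths are in m, angles in rad, forces in N, time in s.
With the tool pointing down it reaches from about 0.25 to 0.775 m from the base axis. Payload 4 kg.
Tool frame: the origin (TCP) lies on the centre line of the jaws, within the pads' length; the fingertips stand robot.tips_ahead ahead of it and the grasp point (between the pads) lies 8 mm behind it (robot.tips_ahead is the distance from the TCP to the fingertips, in m); z points along the fingers, y is the line along which they close (so a half turn about z gives the same grasp; the last joint's range is limited). The gripper opens to 94 mm and grips with 3 to 60 N. Pads are 16 mm wide; open, the fingers measure 119 mm over their backs; the gripper's body (75 mm by 177 mm) begins 78 mm behind the grasp point.
Start: joints at [-1.371, 0.087, 1.371, -0, 1.684, -0.103], TCP at [0.164, -0.525, 0.217] pointing down, gripper open.
Joint ranges: [-3.1, 3.1], [-0.76, 2.03], [0.27, 2.55], [-1.08, 4.22], [0.17, 2.65], [-2.57, 2.57]. Speed limits (rad/s): [2.79, 2.79, 3.14, 3.14, 3.14, 3.14].

## Interface

Orientations are given as [roll, pitch, yaw] about the fixed x, y, z axes, in that order (R = Rz(yaw) Ry(pitch) Rx(roll)).
In Python, from bench import robot, snapshot, close_job, spotter gives the robot as it stands. The module is installed in compiled form; this text tells all that it offers.
- The arm moves only by the tool servo_tool, never from a script. Its argument "commands" is one flat list of numbers, 7 for each row, row after row: the shift along the tool's x, y, z in m, then the turn, a rotation vector about the tool's x, y, z in degrees, then the finger opening in m, from 0 to 0.094. In form: [x, y, z, ax, ay, az, grip, x, y, z, ax, ay, az, grip, ...]. A call has 1 to 10 rows; each row is the pose to reach, as a shift and turn from the pose commanded when the call began, along the tool's axes at that moment; what a row does not reach only later rows make up. A row lasts 1/8 s, in which the tool goes at most 62.5 mm and 10.7 degrees, less where a joint would pass 70% of its speed; a pose out of reach is approached as far as the arm can. A call with a gripper value outside its range is refused whole. The fingers move at their own pace and stop on an object; the grip force is fixed at half the most. Time passes only in rows, so rows that repeat a pose let the fingers close. It gives the time, the measured TCP pose, the force, the opening and the grip force at its end, in the units of the state.
- robot.get_obs(): the state, without advancing time (a new reading comes with each control period).
- snapshot(name): name is "scene" or "top"; returns a dict with "img" (384x512x3 uint8, blue, green, red), "camera_matrix" (3x3 intrinsics, pixels), "extrinsics" (4x4, takes a point from camera to world coordinates). Camera axes: x right, y down, z forward; pixel columns grow to the right and rows downward; lengths in m; the calibration is good to about 2 mm. A picture is of the moment at which its call begins. There is no depth.
- close_job(): hands the job in; it is judged then, once.
Trained networks look in a picture, given as the dict that the camera call returned (one of the last four; its "shot" number tells which), for a name from the list of things; names that differ only in an ending like _2 or _b are one class to them, and where a whole thing is asked for, a point or a joint stands for the part that bears it (a point fixed in the world has none). Each returns a list of dicts, best first, with "conf" (0 to 1); they miss things now and then, are a little off and sometimes report something else, mostly with a low value. They report only what shows in the picture. A call takes as long as a camera call. They do not tell look-alikes from the thing itself.
- spotter.trace(name, picture): "region" (384x512 bool, what is visible of it) and "box" ([left, top, width, height] in pixels, round what is visible of it).
The state is a dict: "time": time; "joint_positions": joint angles; "qvel": joint speeds; "joint_torque": joint torques, N m; "tool_pos": TCP position; "ee_rot": TCP orientation; "wrist_force": force on the tool from outside, world axes, zero at the start; "wrist_torque": the same for the moment, N m; "width": finger opening in m; "finger_force": force on a finger pad.
Only numpy, scipy, OpenCV 4.12 (cv2) and the standard library are available. Lean on these libraries where they do the work, as an engineer would, in place of code of your own. Each camera call takes 0.05 s, during which the arm holds its last target. There are 200 camera calls.

## Task

One square grease canister stands apart on the bench, left open, with its blue screw cap standing open on its hinged strap: pick it up, set it down on the bed of the vise between the jaws so that it cannot turn, then swing the cap over the mouth and screw it clockwise until it is fully home while the canister stands in the vise. Then stand the closed canister in the gap in the row of canisters on the grey rack, square with its neighbours. Keep it upright all the while and leave the other things where they are.

Things in the scene. Friction and masses are not known exactly. Their poses are not given: they have to be found in the camera images.
- canister: the open canister: white plastic body 60 x 60 mm square in plan with flat sides up to 84 mm, a stepped foot, shoulder and neck above, mouth's rim at 106 mm; origin at the centre of its underside, z up, x and y square to its sides. The strap's hinge is on its -x side. 0.32 kg. With the cap home its top is at 114 mm.
- strap_hinge (a point): the strap's hinge on the canister, 29 mm from its axis on its -x side and 95 mm above its underside; the hinge axis runs along the canister's y
- strap (a joint): swing of the hinged strap that carries the cap (rad): 0 = cap square over the mouth, 1.7 to 2.05 = open, the cap on edge beside the mouth, leaning outward, its top up to 150 mm above the canister's underside. It stays where it is left. A lug in the cap runs under the neck's thread below about 0.7 rad of twist: then it can neither close nor open.
- cap (a joint): twist of the cap in the strap's ring (rad): 0 = fully screwed home (a stop), grows anticlockwise as it is unscrewed; it turns stiffly (0.2 N m) and keeps its height (a lug cap)
- cap_top (a point): centre of the cap's outer flat top, z along the cap's axis outward. The cap is blue, ribbed, 49 mm across; its ribbed side, to be gripped, reaches from 1 mm to 15 mm below this point, with the black strap ring (56 mm across) below that. The cap's axis is 29 mm from the hinge.
- vise: low blue drill-press vise, fixed on the bench; origin at the centre under the gap between its jaws, z up. The jaws' faces are at x = -33 and +33 mm (gap 66 mm), 100 mm wide along y, tops at 41 mm. Screw and handle reach out to x = -138 mm, lower than the jaws.
- vise_bed (a point): centre of the vise's bed between the jaws, 14 mm above the bench; a canister stands on it
- rack: grey sheet rack, fixed on the bench: origin at the centre of its underside, row along its y (340 mm long), floor at 10 mm, front lip at x = -37 mm to 18 mm high, back fence at x = +37 mm to 48 mm high
- row_a: closed canister of the same kind in the row (60 mm square, 114 mm high, cap 49 mm across), at its +y end, 64 mm from row_b; origin at the centre of its underside
- row_b: closed canister in the row, on the +y side of the gap; origin as row_a
- row_c: closed canister in the row, on the -y side of the gap, 136 mm from row_b (the gap's middle lies halfway between the two); origin as row_a
- spray_can: spray can, 65 mm across, 198 mm high, a bystander; origin at the centre of its underside
- grease_jar: round white jar with a light-blue lid, 64 mm across, 72 mm high, a bystander; origin at the centre of its underside
- tape_roll: black tape roll, 94 mm across, 20 mm high, lying flat, a bystander; origin at its centre below
- marker_pen: black and red paint marker, 136 mm long along its y, 16 mm thick, a bystander
- pliers: side cutters with yellow grips, 174 x 73 x 18 mm, long along x, a bystander
- torch: black pocket torch, 127 mm long along x, 38 mm thick, a bystander
- wrench: combination wrench, 203 mm long along x, 9 mm thick, a bystander
Mind the look-alikes: they are no part of the job. Leave any orange or turquoise look-alike of the canister alone.

How it is judged:
On the way, in this order (a step that is already met when the one before it is completed fails the run):
1. the canister stands on the vise's bed between the jaws, upright and square, cap still open (z of canister in the frame of vise between 0.009 and 0.018 m and x of canister in the frame of vise between -0.006 and 0.006 m and y of canister in the frame of vise between -0.03 and 0.03 m and angle between canister's own z axis and vertical below 0.06 rad and value of joint strap above 0.8 rad), for 0.2 s.
2. still in the vise, the cap is swung over the mouth and sits square on it (z of canister in the frame of vise below 0.022 m and horizontal distance between canister and vise_bed below 0.035 m and value of joint strap below 0.1 rad), for 0.2 s.
3. still in the vise, the cap is screwed fully home (all of step 2 and value of joint cap below 0.15 rad), for 0.2 s.
At the end, for the whole second after the job is handed in: The cap is fully home (twist under 0.15 rad, strap under 0.1 rad); the canister stands upright (within 0.05 rad) and at rest on the rack's floor in the gap between row_b and row_c, within 10 mm of the rack's centre line and square with the rack within 0.14 rad (any of its four sides to the front) (value of joint cap below 0.15 rad and value of joint strap below 0.1 rad and z of canister in the frame of rack between 0.006 and 0.015 m and x of canister in the frame of rack between -0.01 and 0.01 m and y of canister in the frame of row_b below -0.052 m and y of canister in the frame of row_c above 0.052 m and angle between canister's own z axis and vertical below 0.05 rad and (angle between the x axis of canister and the x axis of rack, either way round below 0.14 rad or angle between the x axis of canister and the y axis of rack, either way round below 0.14 rad) and linear speed of canister below 0.01 m/s); the robot touches nothing.
It fails at once if the canister is tipped over (more than 0.5 rad) (angle between canister's own z axis and vertical above 0.5 rad).
It fails at once if a canister of the row is shifted by more than 15 mm or tipped (distance of any of row_a, row_b, row_c from where it was at the start of the episode above 0.015 m or angle between any of row_a, row_b, row_c's own z axis and vertical above 0.3 rad).
It fails at once if a bystander is shifted by more than 25 mm or knocked over (distance of any of spray_can, grease_jar, marker_pen, torch from where it was at the start of the episode above 0.025 m or angle between any of spray_can, grease_jar's own z axis and vertical above 0.3 rad).
It also fails if it takes over 72 s, if anything falls off the work surface, if the arm or the gripper's body presses on something with over 40 N, if the wrist force passes 120 N, or if a joint passes its speed limit or range.

## Working session

There is one attempt and no reset: what is moved stays moved. The work goes in short steps, Python scripts to look and compute and a tool call to move; the robot and the scene stay as the last step left them, time stands still between calls to the robot, and variables do not carry over. Pictures are saved under pics/ and viewed, at most 10 in all, crops included, and the job is handed in when it is done.

Besides the shell and the picture viewer there is one more tool, called after "Call:" as name(argument=value, ...) on one line, values as JSON. servo_tool: Moves the arm, as the interface text tells. Its arguments: {"type":"object","properties":{"commands":{"type":"array","items":{"type":"number"}}},"required":["commands"]}

```bash
mkdir -p pics
cat > h.py <<'E'
import numpy as np, cv2
from bench import robot, snapshot, close_job, spotter
def project(s,P):
    E=np.linalg.inv(s["extrinsics"]);K=np.array(s["camera_matrix"])
    p=(E[:3,:3]@np.atleast_2d(P).T).T+E[:3,3]; q=(K@p.T).T; return q[:,:2]/q[:,2:]
def ray(s,uv,z):
    K=np.array(s["camera_matrix"]);E=np.array(s["extrinsics"])
    d=E[:3,:3]@np.linalg.inv(K)@np.array([uv[0],uv[1],1.]);o=E[:3,3]
    return o+d*(z-o[2])/d[2]
E
python3 - <<'E'
from h import *
o=robot.get_obs();print({k:np.round(v,3) for k,v in o.items()},robot.tips_ahead)
a=snapshot("scene");b=snapshot("top")
cv2.imwrite("pics/a.png",a["img"]);cv2.imwrite("pics/b.png",b["img"])
for s in(a,b):
  print(np.round(s["extrinsics"],3).tolist(),np.round(s["camera_matrix"],1).tolist())
  for n in["canister","cap","vise","rack","row_a","spray_can","grease_jar","tape_roll","marker_pen","torch"]:
    print(n,[(round(d["conf"],2),d["box"]) for d in spotter.trace(n,s)[:7]])
E
```

```text
{'time': np.float64(0.0), 'joint_positions': array([-1.371,  0.088,  1.372, -0.   ,  1.684, -0.103]), 'qvel': array([ 0.001,  0.001,  0.   , -0.002,  0.   , -0.   ]), 'joint_torque': array([ 1.0000e-03, -3.4018e+01, -3.0242e+01,  7.2000e-02,  3.3000e-02,
       -0.0000e+00]), 'tool_pos': array([ 0.164, -0.524,  0.215]), 'ee_rot': array([-3.139, -0.   ,  0.303]), 'wrist_force': array([-0.374,  0.773, -1.16 ]), 'wrist_torque': array([ 0.03 ,  0.031, -0.036]), 'finger_force': np.float64(0.0), 'width': np.float64(0.094)} 0.011
[[-0.625, -0.457, 0.632, -0.393], [-0.78, 0.368, -0.506, 0.895], [-0.002, -0.81, -0.587, 0.971], [0.0, 0.0, 0.0, 1.0]] [[391.2, 0.0, 255.7], [0.0, 391.2, 197.2], [0.0, 0.0, 1.0]]
canister [(0.85, [216.6, 212.2, 22.7, 44.9]), (0.68, [106.2, 286.6, 36.5, 39.4]), (0.59, [183.0, 234.5, 28.0, 41.4])]
cap [(0.7, [108.0, 287.2, 22.0, 16.5]), (0.65, [222.3, 212.2, 19.5, 15.4]), (0.51, [190.3, 237.7, 13.4, 12.8])]
vise [(0.86, [232.9, 206.6, 51.5, 30.8])]
rack [(0.64, [301.2, 170.3, 47.2, 23.2])]
row_a [(0.89, [305.0, 161.9, 24.5, 26.6]), (0.74, [329.2, 142.3, 20.3, 31.2]),
[... 508 characters left out ...]
4.5, 18.2, 23.8]), (0.62, [135.1, 211.5, 17.4, 14.3]), (0.5, [192.8, 204.4, 17.4, 9.7])]
cap [(0.5, [228.1, 201.2, 10.4, 7.0]), (0.46, [136.6, 211.7, 9.2, 6.8]), (0.41, [193.1, 199.5, 14.5, 10.8]), (0.21, [340.4, 219.9, 33.4, 18.2])]
vise [(0.71, [245.4, 177.5, 26.8, 46.6])]
rack [(0.6, [321.1, 170.9, 67.3, 26.3])]
row_a [(0.61, [341.3, 183.3, 10.0, 11.8]), (0.58, [364.0, 175.2, 18.0, 16.3]), (0.56, [321.8, 181.1, 16.2, 16.1])]
spray_can [(0.65, [363.5, 171.8, 19.8, 19.9]), (0.62, [217.7, 199.0, 19.4, 17.7]), (0.6, [235.6, 220.4, 7.6, 20.5])]
grease_jar [(0.56, [285.2, 200.4, 16.1, 13.4])]
tape_roll [(0.58, [252.7, 154.1, 18.9, 19.3])]
marker_pen []
torch [(0.49, [300.4, 152.6, 26.1, 12.0])]
```

```bash
python3 -c "
import cv2,numpy as np
a=cv2.imread('pics/a.png');b=cv2.imread('pics/b.png')
cv2.imwrite('pics/a2.png',cv2.resize(a,(800,600)));cv2.imwrite('pics/b2.png',cv2.resize(b,(800,600)))"
```

```text
(no output)
```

View pics/a2.png

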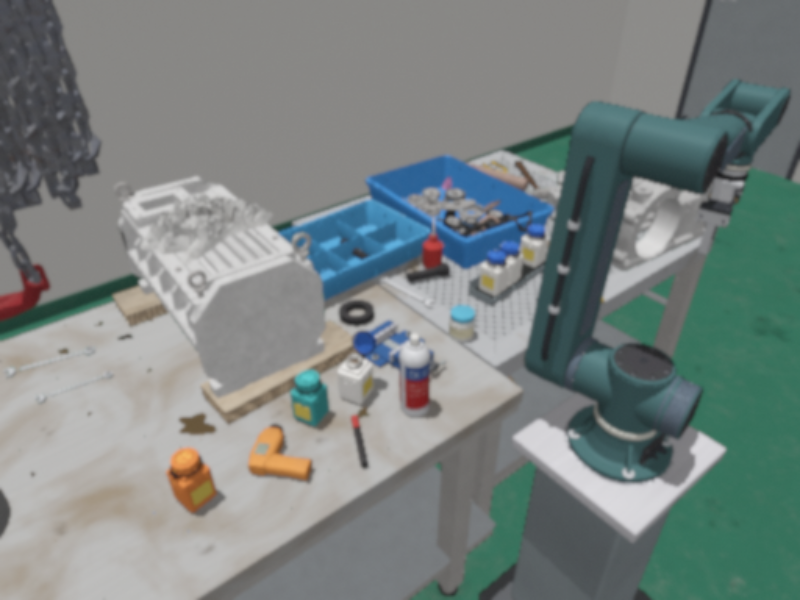

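View pics/b2.png

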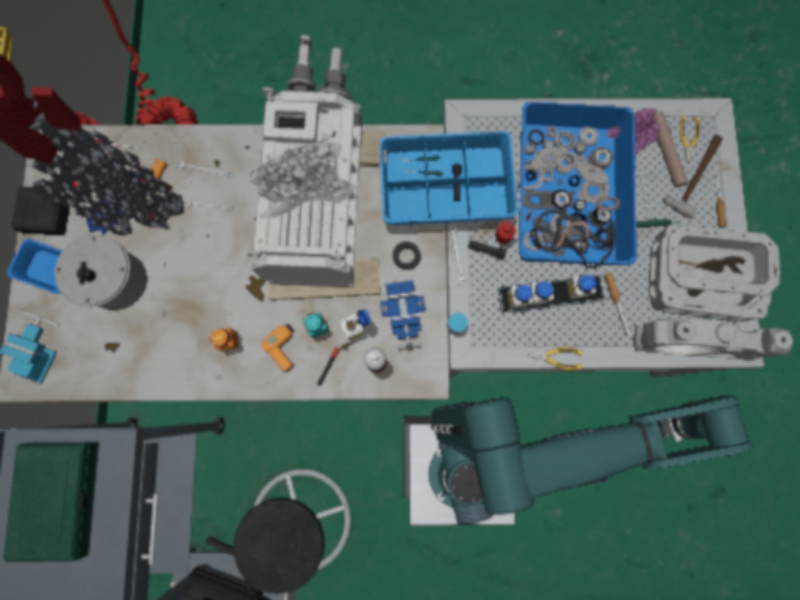

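Candidates (800-px scene view): white canister with open blue cap at (356,378), turquoise look-alike (310,397), orange look-alike (190,478), and the closed row at (493,272), (510,260), (533,243). I choose the white open one and check it in a close crop.

```bash
python3 -c "
import cv2,numpy as np
a=cv2.imread('pics/a.png');b=cv2.imread('pics/b.png')
r=lambda im,x,y,w,h,k:cv2.resize(im[y:y+h,x:x+w],(w*k,h*k),interpolation=cv2.INTER_CUBIC)
A=r(a,210,200,80,75,5);B=r(b,210,175,80,75,5)
C=r(a,295,138,80,72,5)[:225];D=r(b,312,165,80,45,5)
cv2.imwrite('pics/c.png',np.vstack([np.hstack([A,B]),np.hstack([C,D])]))"
```

```text
(no output)
```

View pics/c.png

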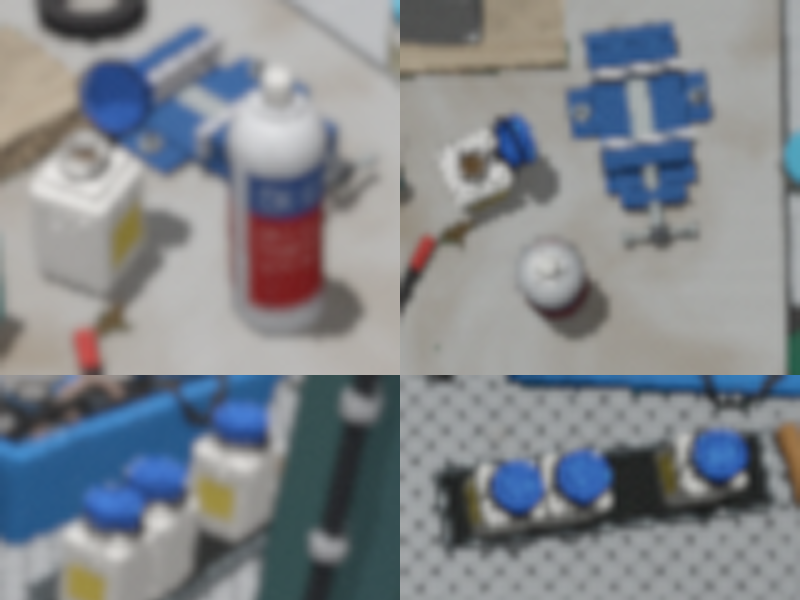

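```bash
cat > fit.py <<'E'
from h import *
from scipy.optimize import minimize
from itertools import product
def circ(c,r,n=24,ax=((1,0,0),(0,1,0))):
    t=np.linspace(0,2*np.pi,n,endpoint=False)[:,None];return c+r*(np.cos(t)*np.array(ax[0])+np.sin(t)*np.array(ax[1]))
def hulls(x,y,yaw,th,z0=0):
    box=np.array([[a*30,b*30,c] for a,b,c in product((-1,1),(-1,1),(0,84))],float)
    neck=np.vstack([circ(np.array([0,0,84.]),26),circ(np.array([0,0,106.]),19)])
    d=np.array([np.cos(th),0,np.sin(th)]);n=np.array([-np.sin(th),0,np.cos(th)])
    h=np.array([-29,0,95.])+29*d
    cap=np.vstack([circ(h+k*n,24.5,ax=(d,(0,1,0))) for k in(3,19)]+[circ(h+k*n,28,ax=(d,(0,1,0))) for k in(0,3)])
    c,s=np.cos(yaw),np.sin(yaw);R=np.array([[c,-s,0],[s,c,0],[0,0,1]])
    return [(R@(p/1000.).T).T+[x,y,z0] for p in(box,neck,cap)]
def render(s,hs,box,k=8):
    x0,y0,w,h=box;m=np.zeros((h*k,w*k),np.uint8)
    for P in hs:
        q=(project(s,P)+0.5-[x0,y0])*k
        cv2.fillConvexPoly(m,cv2.convexHull(np.round(q*16).astype(np.int32)),1,shift=4)
    return cv2.resize(m.astype(np.float32),(w,h),interpolation=cv2.INTER_AREA)
E
python3 - <<'E'
from fit import *
S=[snapshot("scene"),snapshot("top")]
import pickle
tr=[]
for s,b,c in((S[0],(205,200,50,70),(228,235)),(S[1],(205,180,50,50),(228,206))):
    R=[t for t in spotter.trace("canister",s) if abs(t["box"][0]+t["box"][2]/2-c[0])<6 and abs(t["box"][1]+t["box"][3]/2-c[1])<8]
    r=R[0]["region"][b[1]:b[1]+b[3],b[0]:b[0]+b[2]].astype(np.float32); tr.append((s,b,r));print(R[0]["box"],r.sum())
pickle.dump((S,tr),open("s.pkl","wb"))
x0=ray(S[1],(224,208),.06);print(x0)
f=lambda p,T=tr:sum(((cv2.GaussianBlur(render(s,hulls(p[0],p[1],p[2],p[3]),b),(0,0),.7)-cv2.GaussianBlur(r,(0,0),.7))**2).sum() for s,b,r in T)
for T in(tr,tr[:1],tr[1:]):
  best=None
  for yw in(1.5,1.8,2.1):
    p0=np.array([x0[0],x0[1],yw,1.9])
    m=minimize(f,p0,args=(T,),method="Nelder-Mead",options=dict(initial_simplex=p0+np.vstack([np.zeros(4),np.diag([.01,.01,.2,.1])]),maxiter=300,xatol=1e-4))
    if best is None or m.fun<best.fun:best=m
    print(np.round(m.x,4),round(m.fun,1))
# blue caps of row
for s,b in((S[0],(300,138,60,60)),(S[1],(312,165,80,50))):
    im=s["img"];hsv=cv2.cvtColor(im,cv2.COLOR_BGR2HSV)
    m=cv2.inRange(hsv,(106,140,60),(122,255,255))
    m2=np.zeros_like(m);x,y,w,h=b;m2[y:y+h,x:x+w]=m[y:y+h,x:x+w]
    n,l,st,ce=cv2.connectedComponentsWithStats(m2)
    for i in range(1,n):
        if st[i,4]>25:print(st[i],ce[i],ray(s,ce[i],.122))
E
```

```text
[214.6, 210.3, 25.0, 47.6] 781.0
[218.7, 199.3, 17.1, 17.6] 222.0
[0.45927641 0.34390902 0.06      ]
[0.4587 0.3424 2.0078 1.7258] 46.9
[0.4577 0.3428 2.0436 1.8333] 48.5
[0.4583 0.3428 2.0175 1.765 ] 46.9
[0.4585 0.3418 2.0361 1.7391] 35.1
[0.4577 0.3428 2.0457 1.8543] 35.6
[0.4574 0.3431 2.0765 1.9856] 35.7
[0.4595 0.3425 1.8961 1.7826] 9.5
[0.4597 0.3424 1.8926 1.779 ] 9.5
[0.4598 0.3421 1.8819 1.7583] 9.5
[329 138   9  13  32] [332.90625 142.9375 ] [ 0.63118272 -0.37554775  0.122     ]
[338 142  11   9  78] [342.83333333 146.06410256] [ 0.58290294 -0.38811352  0.122     ]
[310 152  23  16 197] [321.21827411 159.93401015] [ 0.5587035  -0.22257438  0.122     ]
[371 177  11   9  82] [375.7804878  180.64634146] [ 0.58083829 -0.39393929  0.122     ]
[344 181  11  10  80] [348.475 184.975] [ 0.55997201 -0.26056797  0.122     ]
[331 183   9  10  72] [334.97222222 187.08333333] [ 0.54985361 -0.19488886  0.122     ]
```

Run:
```python
from fit import *
import pickle
S,tr=pickle.load(open("s.pkl","rb"))
def blue(s,b):
    x,y,w,h=b;hsv=cv2.cvtColor(s["img"],cv2.COLOR_BGR2HSV)[y:y+h,x:x+w]
    return cv2.inRange(hsv,(106,140,60),(122,255,255)).astype(np.float32)/255
def caps(p,offs):
    u=np.array([-np.sin(p[2]),np.cos(p[2])]);H=[]
    for o in offs:
        c=np.r_[p[:2]+o*u,0];H.append(np.vstack([circ(c+[0,0,.109],.0245),circ(c+[0,0,.124],.0245)]))
    return H
O=(.132,.068,-.068)
jobs=[(S[1],(325,172,65,28),O),(S[0],(336,139,16,14),O)]
for T in(jobs,jobs[:1]):
  f=lambda p:sum(((cv2.GaussianBlur(render(s,caps(p,o),b),(0,0),.7)-cv2.GaussianBlur(blue(s,b),(0,0),.7))**2).sum() for s,b,o in T)
  p0=np.array([.57,-.327,.155]);m=minimize(f,p0,method="Nelder-Mead",options=dict(initial_simplex=p0+np.vstack([np.zeros(3),np.diag([.01,.01,.05])]),xatol=1e-4))
  print(np.round(m.x,4),m.fun)
# rectified view of vise at z=.041 from both cams, 4 px/mm? 2.5px/mm, 160mm x 240
c=ray(S[1],(258.5,195.5),.041);print(c)
ims=[]
for s in(S[1],S[0]):
    k=2.5;W,H=400,600
    xs=c[0]+.12-np.arange(H)/k/1000;ys=c[1]+.08-np.arange(W)/k/1000
    P=np.array([[x,y,.041] for x in xs for y in ys]);q=project(s,P).reshape(H,W,2).astype(np.float32)
    im=cv2.remap(s["img"],q[...,0],q[...,1],cv2.INTER_CUBIC)
    for d in range(-12,13,2):
        r=int((120-d*10)*k);cv2.line(im,(0,r),(8 if d else 30,r),(0,0,255),1)
    for d in range(-6,8,2):
        r=int((80-d*10)*k);cv2.line(im,(r,0),(r,8 if d else 30),(0,0,255),1)
    ims.append(im)
cv2.imwrite("pics/v.png",np.hstack(ims))
```

```text
[ 0.5732 -0.3276  0.1692] 20.020774841308594
[ 0.572 -0.328  0.155] 11.325170516967773
[0.52458062 0.17338135 0.041     ]
```

View pics/v.png

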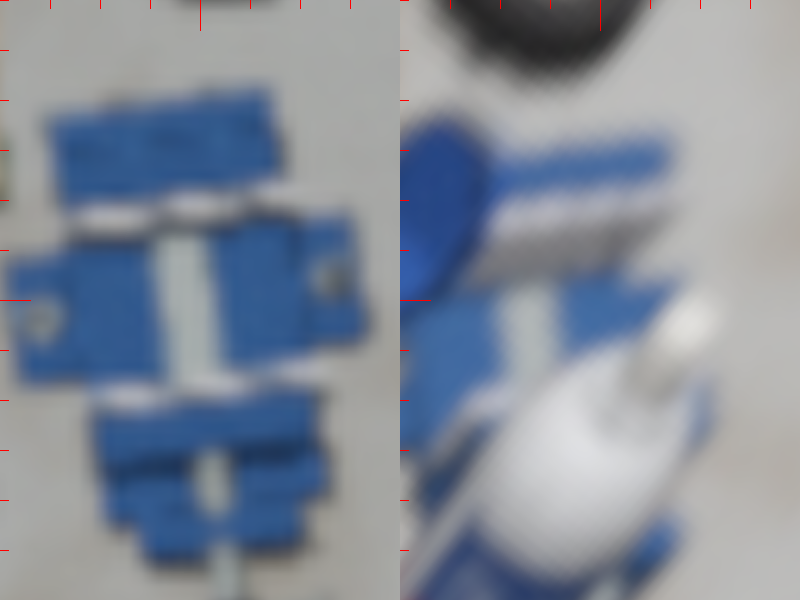

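The white canister with its cap standing open is confirmed. The vise in the top view lies at about rectified (189,304), turned about 0.14 rad.

Run:
```python
from fit import *
import pickle
from scipy.optimize import least_squares
S,tr=pickle.load(open("s.pkl","rb"));s=S[1]
c=np.array([.5236,.178])
def samp(yaw,t,l,z=.041):
    u=np.array([np.cos(yaw),np.sin(yaw)]);v=np.array([-u[1],u[0]])
    P=np.array([[*(c+a*u+b*v),z] for a in t for b in l]);q=project(s,P).reshape(len(t),len(l),2).astype(np.float32)
    return cv2.remap(s["img"],q[...,0],q[...,1],cv2.INTER_CUBIC).astype(float)
t=np.arange(-.06,.0601,.001);l=np.r_[np.arange(-.043,-.018,.001),np.arange(.018,.043,.001)]
for yaw in(.10,.12,.13,.14,.15,.16,.18):
    p=samp(yaw,t,l)[...,2].mean(1)   # red: plates high, blue low
    lo=p[t<0];hi=p[t>0]
    def pk(a,tt):
        b=np.percentile(a,40);w=np.clip(a-b-.4*(a.max()-b),0,None);return (w*tt).sum()/w.sum(),a.max()
    print(yaw,np.round(pk(lo,t[t<0]),4),np.round(pk(hi,t[t>0]),4))
p=samp(.14,t,l)[...,2].mean(1);print([(int(round(a*1000)),int(b)) for a,b in zip(t[::2],p[::2])])
```

```text
0.1 [-3.3800e-02  1.4148e+02] [3.790e-02 1.469e+02]
0.12 [-3.3800e-02  1.4366e+02] [3.7900e-02 1.4808e+02]
0.13 [-3.3700e-02  1.4444e+02] [3.800e-02 1.481e+02]
0.14 [-3.3700e-02  1.4494e+02] [3.800e-02 1.479e+02]
0.15 [-3.3700e-02  1.4504e+02] [3.8000e-02 1.4742e+02]
0.16 [-3.3700e-02  1.4502e+02] [3.8000e-02 1.4652e+02]
0.18 [-3.3800e-02  1.4426e+02] [3.80e-02 1.44e+02]
[(-60, 40), (-58, 44), (-56, 47), (-54, 49), (-52, 50), (-50, 50), (-48, 52), (-46, 56), (-44, 64), (-42, 79), (-40, 99), (-38, 119), (-36, 136), (-34, 144), (-32, 141), (-30, 126), (-28, 104), (-26, 81), (-24, 63), (-22, 52), (-20, 49), (-18, 49), (-16, 49), (-14, 50), (-12, 50), (-10, 50), (-8, 50), (-6, 50), (-4, 50), (-2, 50), (0, 50), (2, 50), (4, 49), (6, 49), (8, 49), (10, 50), (12, 50), (14, 50), (16, 49), (18, 48), (20, 47), (22, 46), (24, 48), (26, 53), (28, 64), (30, 83), (32, 104), (34, 125), (36, 141), (38, 147), (40, 142), (42, 125), (44, 103), (46, 81), (48, 64), (50, 53), (52, 50), (54, 51), (56, 51), (58, 50), (60, 50)]
```

Run:
```python
from fit import *
import pickle
S,tr=pickle.load(open("s.pkl","rb"));s=S[1]
t=spotter.trace("spray_can",S[0])[0];print(t["box"],t["conf"])
# cyl fit to scene+top: nozzle px top view (240.5,228), z=.195
print("can",ray(s,(240.5,228.5),.19))
x,y,w,h=t["box"];print("can base scene",ray(S[0],(x+w/2,y+h-2),0.0))
print("torch/jar",ray(s,(293,207),.07))
# cap crop: caps visible in top at height
u=np.array([np.cos(1.94),np.sin(1.94)]);print("target",np.array([.4588,.3425])+.003*u)
```

```text
[254.6, 214.3, 21.6, 52.4] 0.91
can [0.34688193 0.25612642 0.19      ]
can base scene [3.26639913e-01 2.78492231e-01 1.11022302e-16]
torch/jar [0.46135351 0.00431117 0.07      ]
target [0.45771738 0.34529785]
```

```bash
cat > g.py <<'E'
import sys,json,numpy as np
from scipy.spatial.transform import Rotation as R
# usage: g.py x y z yawdeg  -> shift/turn from stored commanded pose ; g.py set x y z yawdeg
def M(x,y,z,yw): return np.array([x,y,z]),R.from_euler("xyz",[180,0,yw],degrees=True)
def load(): return M(*json.load(open("cmd.json")))
a=sys.argv[1:]
if a[0]=="set": json.dump([float(v) for v in a[1:]],open("cmd.json","w"))
else:
    p,r=load()
    for i in range(0,len(a),4):
        q,t=M(*map(float,a[i:i+4])); print(np.round(r.inv().apply(q-p),4).tolist(),np.round((r.inv()*t).as_rotvec(degrees=True),2).tolist())
E
python3 g.py set .164 -.525 .217 17.36; python3 g.py .458 .345 .32 111
```

```text
[0.5402, -0.7426, -0.103] [-0.0, 0.0, -93.64]
```

Call:
servo_tool(commands=[0.027, -0.037, -0.02, 0, 0, -4.7, 0.094, 0.054, -0.074, -0.04, 0, 0, -9.4, 0.094, 0.081, -0.111, -0.06, 0, 0, -14.1, 0.094, 0.108, -0.148, -0.08, 0, 0, -18.8, 0.094, 0.135, -0.186, -0.103, 0, 0, -23.5, 0.094, 0.162, -0.223, -0.103, 0, 0, -28.2, 0.094, 0.189, -0.26, -0.103, 0, 0, -33, 0.094, 0.216, -0.297, -0.103, 0, 0, -37.5, 0.094, 0.243, -0.334, -0.103, 0, 0, -42, 0.094, 0.27, -0.371, -0.103, 0, 0, -46.8, 0.094])

```text
time: 2.6
tool_pos: [0.3112, -0.0889, 0.3197]
ee_rot: [3.14, 0.0, 1.122]
wrist_force: [0.7, 0.2, 0.3]
width: 0.0943
finger_force: 0.0
```

```bash
python3 g.py set .311 -.0899 .32 64.16; python3 g.py .458 .345 .32 111 .458 .345 .069 111
```

```text
[0.4555, -0.0573, -0.0] [0.0, 0.0, -46.84]
[0.4555, -0.0573, 0.251] [0.0, 0.0, -46.84]
```

Call:
servo_tool(commands=[0.05, -0.006, 0, 0, 0, -5, 0.094, 0.1, -0.013, 0, 0, 0, -10, 0.094, 0.15, -0.019, 0, 0, 0, -16, 0.094, 0.2, -0.025, 0, 0, 0, -22, 0.094, 0.25, -0.031, 0, 0, 0, -28, 0.094, 0.3, -0.038, 0, 0, 0, -34, 0.094, 0.35, -0.044, 0, 0, 0, -40, 0.094, 0.4, -0.05, 0, 0, 0, -46.8, 0.094, 0.4555, -0.0573, 0, 0, 0, -46.8, 0.094, 0.4555, -0.0573, 0.06, 0, 0, -46.8, 0.094])

```text
time: 3.85
tool_pos: [0.4617, 0.3497, 0.2635]
ee_rot: [3.129, -0.003, 1.94]
wrist_force: [1.0, -1.1, -0.9]
width: 0.0936
finger_force: 0.0
```

```bash
python3 g.py set .458 .345 .26 110.96
python3 - <<'E'
from h import *
o=robot.get_obs();print(o["tool_pos"],o["ee_rot"],o["time"])
a=snapshot("scene");b=snapshot("top")
p=o["tool_pos"];print(project(a,p+[0,0,-.011]),project(b,p))
r=lambda im,x,y,w,h,k:cv2.resize(im[y:y+h,x:x+w],(w*k,h*k),interpolation=cv2.INTER_CUBIC)
cv2.imwrite("pics/d.png",np.hstack([r(a["img"],185,150,80,120,5),r(b["img"],195,160,80,120,5)]))
E
```

```text
[0.46171005 0.34967031 0.26349083] [ 3.12941166e+00 -2.82471790e-03  1.94013421e+00] 3.85
[[221.81061783 194.24249759]] [[218.45511387 200.89892275]]
```

View pics/d.png

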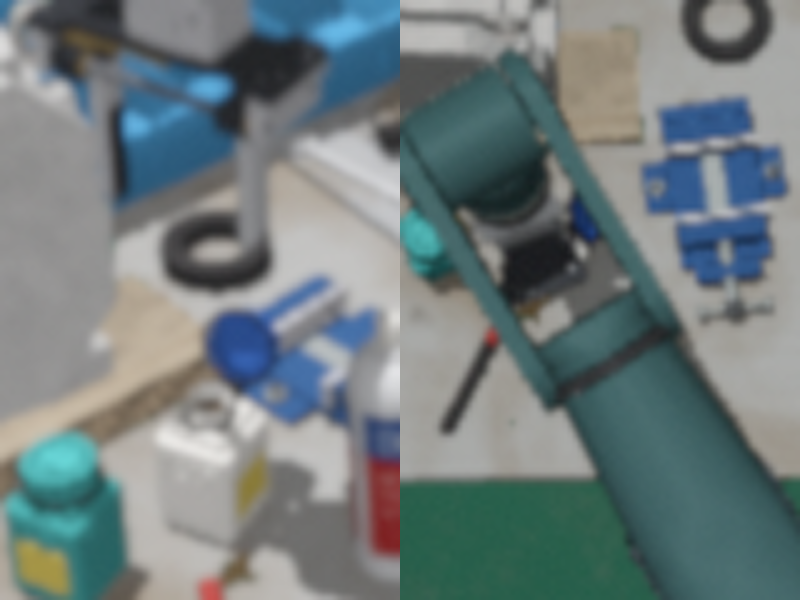

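```bash
python3 - <<'E'
from h import *
a=snapshot("scene")
for z in(.215,.3,.35,.4,.45,.5):print(z,project(a,[.164,-.525,z])*1.5625)
o=robot.get_obs();print(o["tool_pos"],o["joint_positions"])
E
python3 g.py .4575 .3453 .069 111
```

```text
0.215 [[707.02227826 241.61948427]]
0.3 [[717.44564529 210.61985306]]
0.35 [[723.91562436 191.37780154]]
0.4 [[730.6557842  171.33221851]]
0.45 [[737.68340947 150.43169846]]
0.5 [[745.01729133 128.62035549]]
[0.4551162  0.34295968 0.25241163] [ 5.46423213e-01  1.39442387e-01  1.24280216e+00 -2.20308849e-04
  1.77455290e+00  1.80304817e-01]
[0.0005, -0.0004, 0.191] [-0.0, 0.0, -0.04]
```

Call:
servo_tool(commands=[0, 0, 0, 0, 0, 0, 0.094, 0, 0, 0.05, 0, 0, 0, 0.094, 0, 0, 0.1, 0, 0, 0, 0.094, 0, 0, 0.14, 0, 0, 0, 0.094, 0, 0, 0.17, 0, 0, 0, 0.094, 0, 0, 0.191, 0, 0, 0, 0.094, 0, 0, 0.191, 0, 0, 0, 0.094])

```text
time: 4.88
tool_pos: [0.4604, 0.3452, 0.0716]
ee_rot: [3.137, -0.001, 1.935]
wrist_force: [0.3, 0.3, 0.3]
width: 0.0941
finger_force: 0.0
```

```bash
python3 g.py set .458 .345 .069 110.96
python3 - <<'E'
from h import *
a=snapshot("scene");o=robot.get_obs();print(o["tool_pos"],o["ee_rot"],o["wrist_force"])
cv2.imwrite("pics/e.png",cv2.resize(a["img"][180:270,185:285],(800,720),interpolation=cv2.INTER_CUBIC)[:600])
E
```

```text
[0.46078169 0.3455582  0.07245184] [ 3.13508161e+00 -1.11510296e-03  1.93558475e+00] [0.15634139 0.56793467 0.55110948]
```

View pics/e.png

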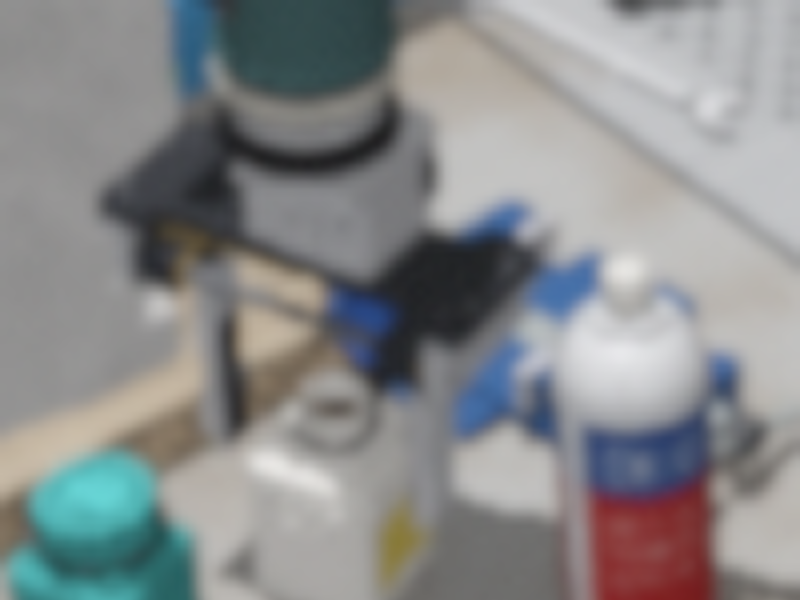

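The fingers straddle the body, left finger (215,350) and right (430,430), with the cap clear of the palm. Now I close them.

Call:
servo_tool(commands=[0, 0, 0, 0, 0, 0, 0.07, 0, 0, 0, 0, 0, 0, 0.062, 0, 0, 0, 0, 0, 0, 0.055, 0, 0, 0, 0, 0, 0, 0.05, 0, 0, 0, 0, 0, 0, 0.05, 0, 0, 0, 0, 0, 0, 0.05])

```text
time: 5.68
tool_pos: [0.4574, 0.3443, 0.0688]
ee_rot: [-3.14, 0.0, 1.937]
wrist_force: [-4.5, -2.2, 5.6]
width: 0.0602
finger_force: 29.6
```

```bash
python3 g.py .458 .345 .165 111 .5253 .1813 .165 98
```

```text
[0.0, 0.0, -0.096] [-0.0, 0.0, -0.04]
[-0.1769, 0.0043, -0.096] [-0.0, -0.0, 12.96]
```

Call:
servo_tool(commands=[0, 0, -0.02, 0, 0, 0, 0.05, 0, 0, -0.06, 0, 0, 0, 0.05, -0.02, 0, -0.096, 0, 0, 1, 0.05, -0.05, 0.001, -0.096, 0, 0, 4, 0.05, -0.085, 0.002, -0.096, 0, 0, 7, 0.05, -0.12, 0.003, -0.096, 0, 0, 10, 0.05, -0.15, 0.004, -0.096, 0, 0, 13, 0.05, -0.17, 0.0043, -0.096, 0, 0, 13, 0.05, -0.1769, 0.0043, -0.096, 0, 0, 13, 0.05, -0.1769, 0.0043, -0.096, 0, 0, 13, 0.05])

```text
time: 6.92
tool_pos: [0.5253, 0.1811, 0.164]
ee_rot: [-3.141, -0.0, 1.71]
wrist_force: [0.1, 0.6, -3.4]
width: 0.0607
finger_force: 29.6
```

```bash
python3 g.py set .5253 .1813 .165 98
python3 - <<'E'
from h import *
a=snapshot("scene");b=snapshot("top");o=robot.get_obs();print(o["tool_pos"],o["ee_rot"],o["wrist_force"],o["width"])
A=cv2.resize(a["img"][165:265,210:285],(450,600),interpolation=cv2.INTER_CUBIC)
B=cv2.resize(b["img"][150:250,230:288],(350,600),interpolation=cv2.INTER_CUBIC)
cv2.imwrite("pics/f.png",np.hstack([A,B]))
E
```

```text
[0.52511285 0.18173364 0.16431636] [-3.14140400e+00 -5.57279156e-04  1.71078821e+00] [ 0.44298797 -0.40228784 -4.13616637] 0.060266573952514745
```

View pics/f.png

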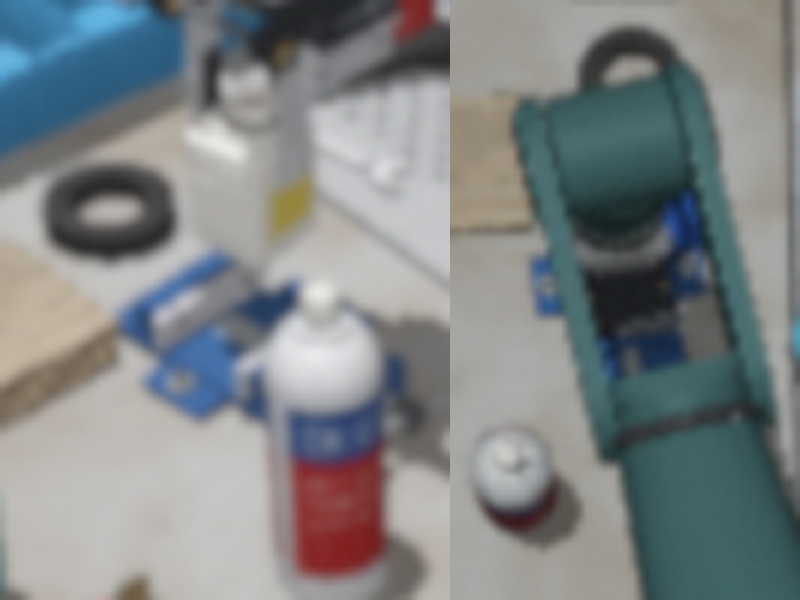

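The canister hangs upright over the vise and the cap is still open. I descend in stages, checking the force.

Call:
servo_tool(commands=[0, 0, 0.03, 0, 0, 0, 0.05, 0, 0, 0.045, 0, 0, 0, 0.05, 0, 0, 0.055, 0, 0, 0, 0.05, 0, 0, 0.06, 0, 0, 0, 0.05, 0, 0, 0.064, 0, 0, 0, 0.05, 0, 0, 0.064, 0, 0, 0, 0.05])

```text
time: 7.78
tool_pos: [0.5256, 0.1809, 0.1007]
ee_rot: [3.141, 0.0, 1.71]
wrist_force: [-0.1, -0.4, -3.6]
width: 0.0606
finger_force: 29.6
```

Call:
servo_tool(commands=[0, 0, 0.006, 0, 0, 0, 0.05, 0, 0, 0.011, 0, 0, 0, 0.05, 0, 0, 0.015, 0, 0, 0, 0.05, 0, 0, 0.0175, 0, 0, 0, 0.05, 0, 0, 0.0175, 0, 0, 0, 0.05])

```text
time: 8.4
tool_pos: [0.5255, 0.1809, 0.083]
ee_rot: [3.141, 0.0, 1.71]
wrist_force: [0.6, -0.5, -4.1]
width: 0.0601
finger_force: 29.6
```

Call:
servo_tool(commands=[0, 0, 0.001, 0, 0, 0, 0.05, 0, 0, 0.002, 0, 0, 0, 0.05, 0, 0, 0.002, 0, 0, 0, 0.05])

```text
time: 8.78
tool_pos: [0.5255, 0.181, 0.0827]
ee_rot: [3.141, -0.0, 1.71]
wrist_force: [-3.8, 0.3, 4.9]
width: 0.0604
finger_force: 29.6
```

Call:
servo_tool(commands=[0, 0, 0, 0, 0, 0, 0.07, 0, 0, 0, 0, 0, 0, 0.094, 0, 0, 0, 0, 0, 0, 0.094, 0, 0, -0.02, 0, 0, 0, 0.094, 0, 0, -0.06, 0, 0, 0, 0.094, 0, 0, -0.11, 0, 0, 0, 0.094, -0.03, 0, -0.16, 0, 0, 0, 0.06, -0.09, 0, -0.16, 0, 0, 0, 0.03, -0.14, 0, -0.16, 0, 0, 0, 0, -0.14, 0, -0.16, 0, 0, 0, 0])

```text
time: 10.02
tool_pos: [0.5452, 0.0391, 0.2408]
ee_rot: [-3.142, 0.001, 1.704]
wrist_force: [0.0, -1.2, -0.7]
width: 0.0577
finger_force: 0.0
```

Run:
```python
from fit import *
import pickle
o=robot.get_obs();print(o["tool_pos"],o["ee_rot"],o["wrist_force"],o["width"],o["time"])
S=[snapshot("scene"),snapshot("top")];pickle.dump(S,open("s2.pkl","wb"))
for s in S:
    print(project(s,[.526,.178,.06]),[(round(t["conf"],2),t["box"]) for t in spotter.trace("canister",s)])
def at(s):
    P=project(s,[.526,.178,.07])[0];L=[t for t in spotter.trace("canister",s) if np.hypot(*(np.array(t["box"][:2])+np.array(t["box"][2:])/2-P))<15]
    return L[0]["region"] if L else None
T=[]
for s in S:
    r=at(s)
    if r is None:continue
    P=project(s,[.526,.178,.07])[0].astype(int);b=(P[0]-30,P[1]-35,60,70)
    T.append((s,b,r[b[1]:b[1]+b[3],b[0]:b[0]+b[2]].astype(np.float32)))
f=lambda p,T=T:sum(((cv2.GaussianBlur(render(s,hulls(p[0],p[1],1.71,p[2],.014),b),(0,0),.7)-cv2.GaussianBlur(r,(0,0),.7))**2).sum() for s,b,r in T)
p0=np.array([.526,.178,1.8])
for TT in [T]+[[t] for t in T]:
  m=minimize(f,p0,args=(TT,),method="Nelder-Mead",options=dict(initial_simplex=p0+np.vstack([np.zeros(3),np.diag([.01,.01,.15])]),xatol=1e-4));print(np.round(m.x,4),m.fun)
A=cv2.resize(S[0]["img"][165:265,210:285],(450,600),interpolation=cv2.INTER_CUBIC)
B=cv2.resize(S[1]["img"][150:250,230:288],(350,600),interpolation=cv2.INTER_CUBIC)
cv2.imwrite("pics/g.png",np.hstack([A,B]))
```

```text
[0.54518376 0.03911302 0.24077474] [-3.14157946e+00  8.85191842e-04  1.70420555e+00] [ 0.04655703 -1.20792583 -0.65924528] 0.057729678677200795 10.025
[[252.21192319 211.46899321]] [(0.94, [183.9, 236.9, 24.2, 39.0]), (0.82, [242.6, 183.6, 23.1, 41.9]), (0.57, [104.7, 286.1, 35.2, 39.4]), (0.56, [304.2, 159.0, 23.6, 33.1])]
[[257.58300542 194.55242454]] [(0.76, [192.4, 206.4, 17.7, 8.4]), (0.62, [132.4, 211.1, 19.9, 12.5]), (0.29, [252.1, 185.3, 19.9, 17.6])]
[0.5286 0.1786 1.8448] 121.1549072265625
[0.5301 0.178  1.7845] 110.16716003417969
[0.5268 0.1788 1.9417] 4.6572723388671875
```

View pics/g.png

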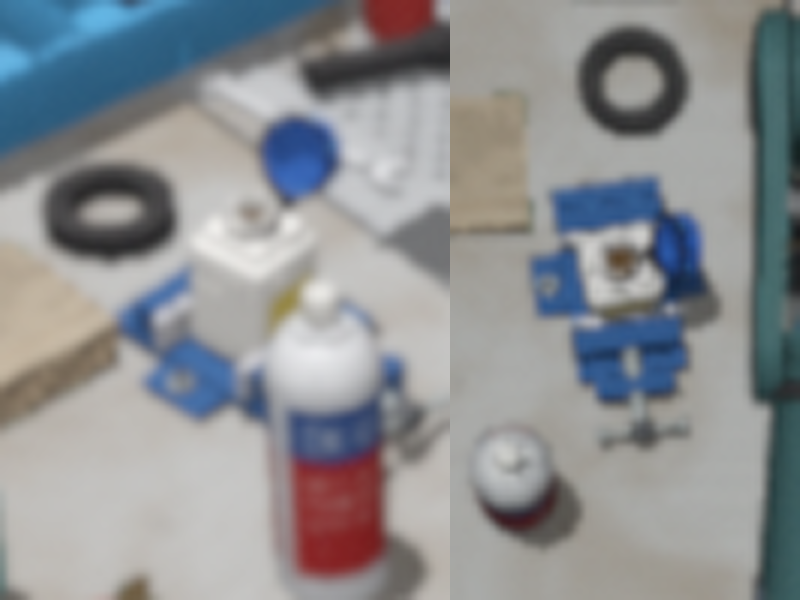

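The canister stands square in the vise, with the cap open towards -y. Next I push the cap over.

Call:
servo_tool(commands=[0, 0, 0, 0, 0, 0, 0, 0.01, 0, 0.02, 0, 0, 0, 0, 0.02, 0, 0.04, 0, 0, 0, 0, 0.03, 0, 0.06, 0, 0, 0, 0, 0.045, 0, 0.0835, 0, 0, 0, 0, 0.055, 0, 0.0835, 0, 0, 0, 0, 0.0674, 0, 0.0835, 0, 0, 0, 0, 0.0814, 0, 0.0835, 0, 0, 0, 0, 0.0924, 0, 0.0795, 0, 0, 0, 0, 0.0994, 0, 0.0795, 0, 0, 0, 0])

```text
time: 11.58
tool_pos: [0.5314, 0.1416, 0.1625]
ee_rot: [3.14, -0.0, 1.71]
wrist_force: [-0.2, 0.6, 1.2]
width: 0.0004
finger_force: 0.3
```

Call:
servo_tool(commands=[0.0056, 0, 0, 0, 0, 0, 0, 0.012, 0, 0.0015, 0, 0, 0, 0, 0.018, 0, 0.003, 0, 0, 0, 0, 0.0236, 0, 0.0065, 0, 0, 0, 0, 0.0286, 0, 0.01, 0, 0, 0, 0, 0.0344, 0, 0.016, 0, 0, 0, 0, 0.037, 0, 0.02, 0, 0, 0, 0, 0.039, 0, 0.0235, 0, 0, 0, 0, 0.039, 0, 0.025, 0, 0, 0, 0, 0.039, 0, 0.025, 0, 0, 0, 0])

```text
time: 12.82
tool_pos: [0.5265, 0.1789, 0.1392]
ee_rot: [3.138, 0.001, 1.709]
wrist_force: [-2.6, -1.4, 9.1]
width: 0.0004
finger_force: 4.3
```

Call:
servo_tool(commands=[0, 0, -0.02, 0, 0, 0, 0.02, -0.001, 0, -0.04, 0, 0, -10, 0.04, -0.001, 0, -0.04, 0, 0, -20, 0.07, -0.001, 0, -0.04, 0, 0, -30, 0.07, -0.001, 0, -0.04, 0, 0, -40, 0.07, -0.001, 0, -0.04, 0, 0, -50, 0.07, -0.001, 0, -0.04, 0, 0, -60, 0.07, -0.001, 0, -0.04, 0, 0, -70, 0.07, -0.001, 0, -0.04, 0, 0, -80, 0.07, -0.001, 0, -0.04, 0, 0, -90, 0.07])

```text
time: 14.08
tool_pos: [0.5258, 0.1782, 0.1763]
ee_rot: [-3.141, -0.0, -2.997]
wrist_force: [0.0, 0.2, -0.3]
width: 0.0701
finger_force: 0.0
```

Run:
```python
from fit import *
o=robot.get_obs();print(o["tool_pos"],o["ee_rot"],o["joint_positions"],o["width"],o["time"])
a=snapshot("scene");b=snapshot("top")
A=cv2.resize(a["img"][165:265,210:285],(450,600),interpolation=cv2.INTER_CUBIC)
B=cv2.resize(b["img"][150:250,230:288],(350,600),interpolation=cv2.INTER_CUBIC)
cv2.imwrite("pics/i.png",np.hstack([A,B]))
```

```text
[0.52579044 0.17822587 0.17626633] [-3.14140727e+00 -5.47018741e-05 -2.99727848e+00] [ 2.24796486e-01  1.09950759e-01  1.42552451e+00 -1.80499224e-04
  1.60618682e+00 -1.49032040e+00] 0.0701119006652647 14.075
```

View pics/i.png

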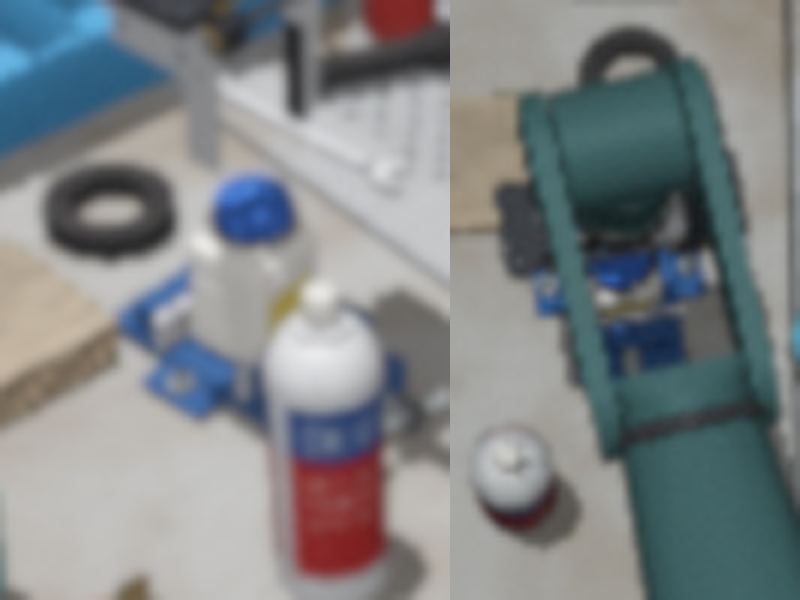

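The cap now sits over the mouth, at (255,210) in the crop. I grip it and turn.

Call:
servo_tool(commands=[0, 0, 0.03, 0, 0, 0, 0.07, 0, 0, 0.0505, 0, 0, 0, 0.07, 0, 0, 0.0505, 0, 0, 0, 0.055, 0, 0, 0.0505, 0, 0, 0, 0.04, 0, 0, 0.0505, 0, 0, 0, 0.04, 0, 0, 0.0505, 0, 0, 0, 0.04])

```text
time: 14.92
tool_pos: [0.5265, 0.1787, 0.1273]
ee_rot: [3.141, 0.003, -3.003]
wrist_force: [0.5, 0.5, 1.7]
width: 0.0482
finger_force: 30.0
```

```bash
cat > o.py <<'E'
from h import *
o=robot.get_obs()
for k in("time","tool_pos","ee_rot","wrist_force","wrist_torque","width","joint_positions"):print(k,np.round(o[k],3))
E
python3 o.py
```

```text
time 14.925
tool_pos [0.526 0.179 0.127]
ee_rot [ 3.141e+00  3.000e-03 -3.003e+00]
wrist_force [0.468 0.465 1.679]
wrist_torque [ 0.184 -0.141  0.021]
width 0.048
joint_positions [ 0.225  0.133  1.499  0.     1.508 -1.484]
```

Call:
servo_tool(commands=[0, 0, 0, 0, 0, 8, 0.04, 0, 0, 0, 0, 0, 16, 0.04, 0, 0, 0, 0, 0, 24, 0.04, 0, 0, 0, 0, 0, 32, 0.04, 0, 0, 0, 0, 0, 40, 0.04, 0, 0, 0, 0, 0, 48, 0.04])

```text
time: 15.68
tool_pos: [0.5268, 0.1773, 0.1273]
ee_rot: [3.141, 0.004, 2.438]
wrist_force: [0.9, -3.2, 2.3]
width: 0.0477
finger_force: 30.0
```

```bash
python3 o.py
```

```text
time 15.675
tool_pos [0.527 0.177 0.127]
ee_rot [3.141 0.004 2.438]
wrist_force [ 0.946 -3.194  2.256]
wrist_torque [-0.514 -0.143  0.176]
width 0.048
joint_positions [ 0.224  0.133  1.499 -0.003  1.508 -0.643]
```

Call:
servo_tool(commands=[0, 0, 0, 0, 0, 7, 0.04, 0, 0, 0, 0, 0, 14, 0.04, 0, 0, 0, 0, 0, 21, 0.04, 0, 0, 0, 0, 0, 28, 0.04])

```text
time: 16.18
tool_pos: [0.5264, 0.1771, 0.1272]
ee_rot: [3.141, 0.003, 1.95]
wrist_force: [-0.5, -2.8, 3.1]
width: 0.0481
finger_force: 30.0
```

```bash
python3 o.py
```

```text
time 16.175
tool_pos [0.526 0.177 0.127]
ee_rot [3.141e+00 3.000e-03 1.950e+00]
wrist_force [-0.477 -2.831  3.125]
wrist_torque [-0.604  0.076  0.146]
width 0.048
joint_positions [ 0.224  0.133  1.499 -0.003  1.509 -0.154]
```

Call:
servo_tool(commands=[0, 0, 0, 0, 0, 7, 0.04, 0, 0, 0, 0, 0, 14, 0.04, 0, 0, 0, 0, 0, 21, 0.04, 0, 0, 0, 0, 0, 28, 0.04, 0, 0, 0, 0, 0, 35, 0.04])

```text
time: 16.8
tool_pos: [0.5259, 0.1771, 0.1272]
ee_rot: [3.14, 0.002, 1.339]
wrist_force: [-2.2, -3.3, 3.7]
width: 0.0479
finger_force: 30.0
```

```bash
python3 o.py
```

```text
time 16.8
tool_pos [0.526 0.177 0.127]
ee_rot [3.140e+00 2.000e-03 1.339e+00]
wrist_force [-2.215 -3.266  3.689]
wrist_torque [-0.502  0.391  0.189]
width 0.048
joint_positions [ 0.224  0.132  1.499 -0.002  1.51   0.456]
```

Call:
servo_tool(commands=[0, 0, 0, 0, 0, 7, 0.04, 0, 0, 0, 0, 0, 14, 0.04, 0, 0, 0, 0, 0, 21, 0.04, 0, 0, 0, 0, 0, 28, 0.04])

```text
time: 17.3
tool_pos: [0.527, 0.1781, 0.1273]
ee_rot: [3.138, -0.002, 0.853]
wrist_force: [1.7, 1.1, 1.2]
width: 0.0484
finger_force: 30.0
```

```bash
python3 o.py
```

```text
time 17.3
tool_pos [0.527 0.178 0.127]
ee_rot [ 3.138e+00 -2.000e-03  8.530e-01]
wrist_force [1.668 1.096 1.198]
wrist_torque [ 0.027 -0.598  0.924]
width 0.048
joint_positions [ 2.250e-01  1.330e-01  1.498e+00 -1.000e-03  1.507e+00  9.430e-01]
```

Call:
servo_tool(commands=[0, 0, 0, 0, 0, 4, 0.04, 0, 0, 0, 0, 0, 8, 0.04, 0, 0, 0, 0, 0, 8, 0.04, 0, 0, 0, 0, 0, 8, 0.04])

```text
time: 17.8
tool_pos: [0.5262, 0.1777, 0.1272]
ee_rot: [3.14, -0.0, 0.715]
wrist_force: [-1.2, -2.9, 6.1]
width: 0.0482
finger_force: 30.0
```

```bash
python3 o.py
```

```text
time 17.8
tool_pos [0.526 0.178 0.127]
ee_rot [ 3.14  -0.     0.715]
wrist_force [-1.182 -2.91   6.112]
wrist_torque [-0.681  0.343 -0.056]
width 0.048
joint_positions [ 2.240e-01  1.320e-01  1.499e+00 -1.000e-03  1.509e+00  1.080e+00]
```

Call:
servo_tool(commands=[0, 0, 0, 0, 0, 6, 0.04, 0, 0, 0, 0, 0, 12, 0.04])

```text
time: 18.05
tool_pos: [0.5267, 0.1784, 0.1271]
ee_rot: [3.14, -0.003, 0.505]
wrist_force: [-1.1, -2.4, 4.6]
width: 0.0482
finger_force: 30.0
```

```bash
python3 o.py
```

```text
time 18.05
tool_pos [0.527 0.178 0.127]
ee_rot [ 3.14e+00 -3.00e-03  5.05e-01]
wrist_force [-1.074 -2.375  4.563]
wrist_torque [-0.361  0.016  1.061]
width 0.048
joint_positions [ 2.250e-01  1.330e-01  1.499e+00 -1.000e-03  1.507e+00  1.291e+00]
```

Call:
servo_tool(commands=[0, 0, 0, 0, 0, 6, 0.04, 0, 0, 0, 0, 0, 12, 0.04])

```text
time: 18.3
tool_pos: [0.5269, 0.1788, 0.1269]
ee_rot: [3.141, -0.003, 0.296]
wrist_force: [1.3, -0.1, 3.8]
width: 0.0485
finger_force: 30.0
```

```bash
python3 o.py
```

```text
time 18.3
tool_pos [0.527 0.179 0.127]
ee_rot [ 3.141e+00 -3.000e-03  2.960e-01]
wrist_force [ 1.325 -0.068  3.793]
wrist_torque [-0.035 -0.137  0.43 ]
width 0.049
joint_positions [0.225 0.133 1.499 0.    1.506 1.5  ]
```

Call:
servo_tool(commands=[0, 0, 0, 0, 0, 0, 0.06, 0, 0, 0, 0, 0, 0, 0.08, 0, 0, -0.03, 0, 0, 0, 0.094, 0, 0, -0.05, 0, 0, -13, 0.094, 0, 0, -0.05, 0, 0, -26, 0.094, 0, 0, -0.05, 0, 0, -39, 0.094, 0, 0, -0.05, 0, 0, -52, 0.094, 0, 0, -0.05, 0, 0, -65, 0.094, 0, 0, -0.05, 0, 0, -81, 0.094, 0, 0, -0.05, 0, 0, -81, 0.094])

```text
time: 19.55
tool_pos: [0.5256, 0.1784, 0.1754]
ee_rot: [-3.141, -0.0, 1.616]
wrist_force: [0.8, 0.7, 0.0]
width: 0.0939
finger_force: 0.0
```

```bash
python3 o.py; python3 g.py set .5257 .1788 .1765 98
python3 - <<'E'
from fit import *
S=[snapshot("scene"),snapshot("top")]
a=S[0]["img"];A=cv2.resize(a[165:265,210:285],(450,600),interpolation=cv2.INTER_CUBIC)
b=S[1]["img"];B=cv2.resize(b[150:250,230:288],(350,600),interpolation=cv2.INTER_CUBIC)
cv2.imwrite("pics/j.png",np.hstack([A,B]))
E
```

```text
time 19.55
tool_pos [0.526 0.178 0.175]
ee_rot [-3.141 -0.     1.616]
wrist_force [0.844 0.723 0.006]
wrist_torque [-0.002 -0.103 -0.01 ]
width 0.094
joint_positions [0.225 0.11  1.427 0.    1.605 0.18 ]
```

View pics/j.png

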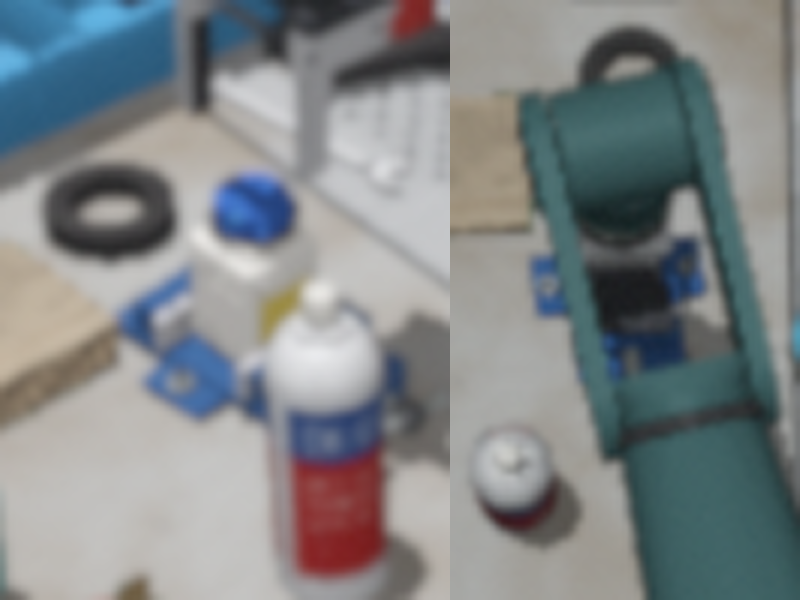

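The cap sits square on the closed canister. I take a second grip to confirm the stop.

Call:
servo_tool(commands=[0, 0, 0.0, 0, 0, 0, 0.07, 0, 0, 0.03, 0, 0, 0, 0.07, 0, 0, 0.05, 0, 0, 0, 0.055, 0, 0, 0.05, 0, 0, 0, 0.04, 0, 0, 0.05, 0, 0, 0, 0.04, 0, 0, 0.05, 0, 0, 0, 0.04, 0, 0, 0.05, 0, 0, 5, 0.04, 0, 0, 0.05, 0, 0, 10, 0.04])

```text
time: 20.65
tool_pos: [0.527, 0.1791, 0.1272]
ee_rot: [3.138, -0.002, 1.434]
wrist_force: [2.0, 2.8, -2.0]
width: 0.0484
finger_force: 30.0
```

```bash
python3 o.py
```

```text
time 20.65
tool_pos [0.527 0.179 0.127]
ee_rot [ 3.138e+00 -2.000e-03  1.434e+00]
wrist_force [ 1.972  2.789 -2.04 ]
wrist_torque [ 0.463 -0.443  0.989]
width 0.048
joint_positions [2.250e-01 1.330e-01 1.498e+00 1.000e-03 1.506e+00 3.620e-01]
```

Call:
servo_tool(commands=[0, 0, 0, 0, 0, 5, 0.04, 0, 0, 0, 0, 0, 10, 0.04])

```text
time: 20.9
tool_pos: [0.5266, 0.1778, 0.1273]
ee_rot: [3.138, 0.001, 1.258]
wrist_force: [-1.8, -5.3, -0.7]
width: 0.0482
finger_force: 30.0
```

```bash
python3 o.py
```

```text
time 20.9
tool_pos [0.527 0.178 0.127]
ee_rot [3.138e+00 1.000e-03 1.258e+00]
wrist_force [-1.769 -5.314 -0.716]
wrist_torque [-0.935  0.314  0.779]
width 0.048
joint_positions [ 0.225  0.133  1.499 -0.002  1.508  0.537]
```

The stop is confirmed: about 1 N m straight away. Next I release and regrip on the body.

Call:
servo_tool(commands=[0, 0, 0, 0, 0, 0, 0.06, 0, 0, 0, 0, 0, 0, 0.08, 0, 0, -0.03, 0, 0, 0, 0.094, 0, 0, -0.03, 0, 0, -9, 0.094, 0, 0, -0.03, 0, 0, -18, 0.094, 0, 0, -0.03, 0, 0, -26, 0.094, 0, 0, 0, 0, 0, -26, 0.094, 0, 0, 0.03, 0, 0, -26, 0.094, 0, 0, 0.0485, 0, 0, -26, 0.094, 0, 0, 0.0485, 0, 0, -26, 0.094])

```text
time: 22.15
tool_pos: [0.5247, 0.1781, 0.0759]
ee_rot: [-3.138, 0.0, 1.713]
wrist_force: [0.6, -0.0, 0.3]
width: 0.0941
finger_force: 0.0
```

Call:
servo_tool(commands=[0, 0, 0, 0, 0, 0, 0.075, 0, 0, 0, 0, 0, 0, 0.065, 0, 0, 0, 0, 0, 0, 0.055, 0, 0, 0, 0, 0, 0, 0.05, 0, 0, 0, 0, 0, 0, 0.05])

```text
time: 22.78
tool_pos: [0.5264, 0.1785, 0.0782]
ee_rot: [3.14, -0.0, 1.713]
wrist_force: [-0.1, 0.3, 1.2]
width: 0.0609
finger_force: 29.2
```

```bash
python3 o.py
```

```text
time 22.775
tool_pos [0.526 0.178 0.078]
ee_rot [ 3.14  -0.     1.713]
wrist_force [-0.081  0.308  1.222]
wrist_torque [ 0.062 -0.192  0.066]
width 0.061
joint_positions [ 0.225  0.166  1.561 -0.     1.412  0.083]
```

Run:
```python
from fit import *
S=[snapshot("scene"),snapshot("top")]
def caps(p,offs):
    u=np.array([-np.sin(p[2]),np.cos(p[2])])
    return [np.vstack([circ(np.r_[p[:2]+o*u,0]+[0,0,z],.0245) for z in(.108,.124)]) for o in offs]
O=(.132,.068,-.068);p0=np.array([.572,-.328,.155]);J=[]
for s,b in((S[0],(300,135,60,45)),(S[1],(325,172,65,28))):
    x,y,w,h=b;hsv=cv2.cvtColor(s["img"],cv2.COLOR_BGR2HSV)[y:y+h,x:x+w]
    m=cv2.inRange(hsv,(107,150,50),(122,255,255)).astype(np.float32)/255
    m*=cv2.dilate((render(s,caps(p0,O),b)>0).astype(np.uint8),np.ones((5,5)));J.append((s,b,cv2.GaussianBlur(m,(0,0),.7)))
f=lambda p,T:sum(((cv2.GaussianBlur(render(s,caps(p,O),b),(0,0),.7)-m)**2).sum() for s,b,m in T)
for T in(J,J[:1],J[1:]):
  m=minimize(f,p0,args=(T,),method="Nelder-Mead",options=dict(initial_simplex=p0+np.vstack([np.zeros(3),np.diag([.008,.008,.05])]),xatol=1e-4));print(np.round(m.x,4),m.fun)
  for o in O: # individually, fixed yaw
    pass
```

```text
[ 0.574  -0.3276  0.151 ] 43.57212448120117
[ 0.5784 -0.3275  0.1551] 17.250917434692383
[ 0.571  -0.3279  0.1527] 13.745285987854004
```

```bash
python3 - <<'E'
from fit import *
s=snapshot("top");im=s["img"]
for u in(340,355,370,385):
    col=im[130:175,u].astype(int); print(u,[tuple(c) for c in col[24:42:2]])
for z in(0.,.1,.15):print(z,ray(s,(360,165.5),z))
for z in(0.,.1,.15):print("scene",z,ray(snapshot("scene"),(302,160),z))
E
python3 g.py .5257 .1788 .2 98 .574 -.3277 .2 98.8 .574 -.3277 .074 98.8
```

```text
340 [(np.int64(143), np.int64(95), np.int64(46)), (np.int64(174), np.int64(121), np.int64(69)), (np.int64(147), np.int64(135), np.int64(128)), (np.int64(161), np.int64(119), np.int64(86)), (np.int64(187), np.int64(127), np.int64(57)), (np.int64(168), np.int64(111), np.int64(48)), (np.int64(95), np.int64(63), np.int64(30)), (np.int64(137), np.int64(134), np.int64(129)), (np.int64(138), np.int64(136), np.int64(132))]
355 [(np.int64(53), np.int64(52), np.int64(52)), (np.int64(65), np.int64(67), np.int64(71)), (np.int64(77), np.int64(73), np.int64(72)), (np.int64(71), np.int64(61), np.int64(52)), (np.int64(94), np.int64(88), np.int64(86)), (np.int64(159), np.int64(107), np.int64(58)), (np.int64(128), np.int64(82), np.int64(40)), (np.int64(146), np.int64(142), np.int64(137)), (np.int64(161), np.int64(160), np.int64(156))]
370 [(np.int64(84), np.int64(85), np.int64(85)), (np.int64(128), np.int64(131), np.int64(132)), (np.int64(78), np.int64(80), np.int64(78)), (np.int64(51), np.int64(50), np.int64(51)), (np.int64(67), np.int64(47), np.int64(34)), (np.int64(163), np.int64(108), np.int64(49)
[... 246 characters left out ...]
), np.int64(55), np.int64(34)), (np.int64(145), np.int64(97), np.int64(50)), (np.int64(184), np.int64(124), np.int64(56)), (np.int64(157), np.int64(106), np.int64(55)), (np.int64(89), np.int64(68), np.int64(54)), (np.int64(73), np.int64(55), np.int64(42)), (np.int64(134), np.int64(131), np.int64(126))]
0.0 [ 0.68895375 -0.35797318  0.        ]
0.1 [ 0.66249334 -0.32822691  0.1       ]
0.15 [ 0.64926313 -0.31335377  0.15      ]
scene 0.0 [ 0.75354348 -0.30986819  0.        ]
scene 0.1 [ 0.63555967 -0.18579912  0.1       ]
scene 0.15 [ 0.57656777 -0.12376459  0.15      ]
[0.0, 0.0, -0.0235] [0.0, 0.0, 0.0]
[-0.5083, -0.0227, -0.0235] [0.0, 0.0, -0.8]
[-0.5083, -0.0227, 0.1025] [0.0, 0.0, -0.8]
```

Call:
servo_tool(commands=[0, 0, -0.02, 0, 0, 0, 0.05, 0, 0, -0.06, 0, 0, 0, 0.05, 0, 0, -0.11, 0, 0, 0, 0.05, -0.02, -0.001, -0.157, 0, 0, 0, 0.05, -0.06, -0.003, -0.157, 0, 0, 0, 0.05, -0.11, -0.005, -0.157, 0, 0, 0, 0.05, -0.16, -0.007, -0.157, 0, 0, 0, 0.05, -0.21, -0.009, -0.157, 0, 0, 0, 0.05, -0.26, -0.0115, -0.157, 0, 0, 0, 0.05, -0.3, -0.0135, -0.157, 0, 0, 0, 0.05])

```text
time: 24.32
tool_pos: [0.5535, -0.1222, 0.2316]
ee_rot: [-3.136, -0.002, 1.712]
wrist_force: [0.1, -0.4, -3.9]
width: 0.0609
finger_force: 29.4
```

Call:
servo_tool(commands=[-0.04, -0.002, 0, 0, 0, 0, 0.05, -0.085, -0.004, 0, 0, 0, 0, 0.05, -0.13, -0.006, 0, 0, 0, -0.4, 0.05, -0.17, -0.0075, 0, 0, 0, -0.8, 0.05, -0.195, -0.0085, 0, 0, 0, -0.8, 0.05, -0.2083, -0.0092, 0, 0, 0, -0.8, 0.05, -0.2083, -0.0092, 0, 0, 0, -0.8, 0.05, -0.2083, -0.0092, 0, 0, 0, -0.8, 0.05])

```text
time: 25.32
tool_pos: [0.5753, -0.3268, 0.2341]
ee_rot: [-3.141, -0.001, 1.728]
wrist_force: [-0.1, 0.3, -4.0]
width: 0.0606
finger_force: 29.4
```

```bash
python3 o.py
```

```text
time 25.325
tool_pos [ 0.575 -0.327  0.234]
ee_rot [-3.141e+00 -1.000e-03  1.728e+00]
wrist_force [-0.143  0.265 -3.951]
wrist_torque [-0.004 -0.122  0.021]
width 0.061
joint_positions [-6.030e-01  3.400e-01  1.036e+00  1.000e-03  1.767e+00 -7.600e-01]
```

Call:
servo_tool(commands=[0, 0, 0.03, 0, 0, 0, 0.05, 0, 0, 0.06, 0, 0, 0, 0.05, 0, 0, 0.08, 0, 0, 0, 0.05, 0, 0, 0.1, 0, 0, 0, 0.05, 0, 0, 0.11, 0, 0, 0, 0.05, 0, 0, 0.12, 0, 0, 0, 0.05, 0, 0, 0.12, 0, 0, 0, 0.05])

```text
time: 26.2
tool_pos: [0.5751, -0.3279, 0.1139]
ee_rot: [-3.141, -0.001, 1.727]
wrist_force: [-0.5, 0.6, -4.3]
width: 0.0608
finger_force: 29.4
```

```bash
python3 o.py;python3 - <<'E'
from fit import *
s=snapshot("scene")
im=s["img"];hsv=cv2.cvtColor(im,cv2.COLOR_BGR2HSV)
x,y,w,h=300,130,60,50
m=cv2.inRange(hsv,(107,150,50),(122,255,255))[y:y+h,x:x+w]
n,l,st,ce=cv2.connectedComponentsWithStats(m)
for i in range(1,n):
    if st[i,4]>15:print(st[i,:]+[x,y,0,0,0],ce[i]+[x,y])
u=np.array([-np.sin(.153),np.cos(.153)])
for o in(.132,.068,-.068):print(o,project(s,np.r_[np.array([.574,-.3277])+o*u,.117]))
print("held",project(s,[.574,-.3277,.051+.107]))
E
```

```text
time 26.2
tool_pos [ 0.575 -0.328  0.114]
ee_rot [-3.141e+00 -1.000e-03  1.727e+00]
wrist_force [-0.539  0.574 -4.283]
wrist_torque [-0.022 -0.029 -0.04 ]
width 0.061
joint_positions [-0.604  0.373  1.231 -0.     1.539 -0.76 ]
[331 140   5   8  34] [332.88235294 143.32352941]
[311 153  20  15 144] [320.57638889 161.07638889]
0.132 [[317.76540003 163.33000839]]
0.068 [[326.37699522 157.67581196]]
-0.068 [[343.44522007 146.46916628]]
held [[336.21615373 143.69518104]]
```

Call:
servo_tool(commands=[0, 0, 0.01, 0, 0, 0, 0.05, 0, 0, 0.018, 0, 0, 0, 0.05, 0, 0, 0.025, 0, 0, 0, 0.05, 0, 0, 0.03, 0, 0, 0, 0.05, 0, 0, 0.034, 0, 0, 0, 0.05, 0, 0, 0.034, 0, 0, 0, 0.05])

```text
time: 27.0
tool_pos: [0.5752, -0.328, 0.0801]
ee_rot: [-3.141, -0.0, 1.727]
wrist_force: [0.3, 0.1, -3.6]
width: 0.0604
finger_force: 29.4
```

Call:
servo_tool(commands=[0, 0, 0.003, 0, 0, 0, 0.05, 0, 0, 0.006, 0, 0, 0, 0.05, 0, 0, 0.0075, 0, 0, 0, 0.05, 0, 0, 0.0075, 0, 0, 0, 0.05])

```text
time: 27.5
tool_pos: [0.5752, -0.328, 0.0727]
ee_rot: [-3.141, -0.0, 1.727]
wrist_force: [0.1, -0.5, -3.2]
width: 0.0609
finger_force: 29.4
```

Call:
servo_tool(commands=[0, 0, 0.001, 0, 0, 0, 0.05, 0, 0, 0.002, 0, 0, 0, 0.05, 0, 0, 0.002, 0, 0, 0, 0.05])

```text
time: 27.88
tool_pos: [0.5756, -0.3283, 0.0724]
ee_rot: [3.141, 0.001, 1.727]
wrist_force: [-1.1, 0.6, 2.5]
width: 0.0608
finger_force: 29.4
```

Call:
servo_tool(commands=[0, 0, 0, 0, 0, 0, 0.065, 0, 0, 0, 0, 0, 0, 0.075, 0, 0, 0, 0, 0, 0, 0.085, 0, 0, -0.02, 0, 0, 0, 0.085, 0, 0, -0.06, 0, 0, 0, 0.085, 0, 0, -0.11, 0, 0, 0, 0.085, 0, 0, -0.17, 0, 0, 0, 0.085, 0.05, 0, -0.2, 0, 0, 0, 0.085, 0.1, 0, -0.2, 0, 0, 0, 0.085, 0.15, 0, -0.2, 0, 0, 0, 0.085])

```text
time: 29.12
tool_pos: [0.552, -0.1788, 0.2737]
ee_rot: [3.138, 0.002, 1.726]
wrist_force: [0.1, 0.9, 0.0]
width: 0.0848
finger_force: 0.0
```

Call:
servo_tool(commands=[0.06, 0, 0, 0, 0, 0, 0.085, 0.12, 0, 0, 0, 0, 0, 0.085, 0.18, 0, 0, 0, 0, 0, 0.085, 0.24, 0, 0, 0, 0, 0, 0.085, 0.24, 0, 0, 0, 0, 0, 0.085, 0.24, 0, 0, 0, 0, 0, 0.085])

```text
time: 29.88
tool_pos: [0.5149, 0.057, 0.2722]
ee_rot: [3.14, 0.001, 1.728]
wrist_force: [0.1, -0.1, 0.4]
width: 0.0853
finger_force: 0.0
```

```bash
python3 o.py
python3 - <<'E'
from fit import *
S=[snapshot("scene"),snapshot("top")]
def caps(p):
    u=np.array([-np.sin(p[2]),np.cos(p[2])])
    C=[p[:2]+o*u for o in(.132,.068,-.068)]+[p[3:5]]
    return [np.vstack([circ(np.r_[c,0]+[0,0,z],.0245) for z in(.108,.124)]) for c in C]
p0=np.array([.573,-.3277,.153,.573,-.3277]);J=[]
for s,b in((S[0],(300,132,60,48)),(S[1],(325,172,65,28))):
    x,y,w,h=b;hsv=cv2.cvtColor(s["img"],cv2.COLOR_BGR2HSV)[y:y+h,x:x+w]
    m=cv2.inRange(hsv,(107,150,50),(122,255,255)).astype(np.float32)/255
    m*=cv2.dilate((render(s,caps(p0),b)>0).astype(np.uint8),np.ones((5,5)));J.append((s,b,cv2.GaussianBlur(m,(0,0),.7)))
f=lambda p,T:sum(((cv2.GaussianBlur(render(s,caps(p),b),(0,0),.7)-m)**2).sum() for s,b,m in T)
for T in(J,J[:1],J[1:]):
  m=minimize(f,p0,args=(T,),method="Nelder-Mead",options=dict(initial_simplex=p0+np.vstack([np.zeros(5),np.diag([.008,.008,.05,.008,.008])]),xatol=1e-4,maxiter=800));print(np.round(m.x,4),m.fun)
# orientation cue in top view: pose of row bodies
for s in S:print([(round(t["conf"],2),np.round(t["box"]).tolist()) for t in spotter.trace("canister",s)[:8]])
E
```

```text
time 29.875
tool_pos [0.515 0.057 0.272]
ee_rot [3.140e+00 1.000e-03 1.728e+00]
wrist_force [ 0.098 -0.133  0.412]
wrist_torque [-0.074 -0.043  0.047]
width 0.085
joint_positions [ 1.000e-03  1.000e-02  1.342e+00 -1.000e-03  1.788e+00 -1.560e-01]
[ 0.5741 -0.3273  0.1529  0.5785 -0.3284] 59.829917907714844
[ 0.578  -0.326   0.162   0.5815 -0.3278] 16.574600219726562
[ 0.5711 -0.3276  0.1531  0.5743 -0.3282] 26.243507385253906
[(0.79, [104.0, 284.0, 36.0, 44.0]), (0.76, [328.0, 148.0, 12.0, 28.0]), (0.65, [301.0, 160.0, 58.0, 32.0]), (0.57, [183.0, 234.0, 29.0, 38.0]), (0.44, [262.0, 168.0, 25.0, 14.0])]
[(0.5, [354.0, 177.0, 14.0, 18.0]), (0.5, [132.0, 208.0, 20.0, 18.0]), (0.49, [194.0, 201.0, 17.0, 13.0])]
```

Seated in the gap, 3–4 mm off the row line and centred along it. I hand the job in.

```bash
python3 -c "
from bench import close_job;print(close_job())"
```

```text
the job is handed in; nothing more can be done
None
```

I handed the job in after about 30 s of the 72 s allowed: the canister was capped in the vise, its cap screwed to the stop, and it now stands in the rack gap, about 4 mm off the row's centre line (10 mm allowed). I do not know the verdict, because the hand-in returned none.

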